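Run down the wing nut of a hold-down clamp with fingertip strokes

ROBOT

A 6-joint arm with a two-finger parallel gripper is mounted at the origin on the work surface. World frame = base frame: x ahead of the robot, y to its left, z up, the work surface at z = 0. Lengths are in m, angles in rad, forces in N, time in s.
With the tool pointing down it reaches from about 0.35 to 0.975 m from the base axis. Payload 4.9 kg.
Tool frame: the origin (TCP) lies between the finger pads; the fingertips stand 25 mm ahead of it and the grasp point (between the pads) lies 6 mm ahead of it; z points along the fingers, x is the direction in which the jaws open and shut, and the axes are right-handed (so a half turn about z gives the same grasp; the last joint's range is limited). The gripper opens to 85 mm and grips with 20 to 120 N. Pads are 22 mm wide; open, the fingers measure 114 mm over their backs; the gripper's body (76 mm by 85 mm) begins 54 mm behind the grasp point. The pads swing forward as they close: fully open they stand 13 mm farther back than shut.
Start: joints at [-1.333, 0.053, 1.613, -0, 1.476, -0.119], TCP at [0.218, -0.586, 0.256] pointing down, gripper open.
Joint ranges: [-3.01, 3.01], [-1.01, 2.22], [0.06, 2.58], [-1.02, 4.17], [0.09, 2.62], [-3.14, 3.14]. Speed limits (rad/s): [2.57, 2.57, 3.14, 3.14, 3.14, 3.14].

INTERFACE

Orientations are given as a rotation vector (axis times angle).
In Python, from workcell import ctrl gives the robot as it stands. The module is installed in compiled form; this text tells all that it offers.
- The arm moves only by the tool step_arm, never from a script. Its arguments are lists of equal length, an entry for each row: "xyz": the shift along the tool's x, y, z in units of 30 mm (1.0 is 30 mm), a list of three; "rot": the turn, a rotation vector about the tool's x, y, z in rad, a list of three; "fingers": the opening, from 0 (shut) to 1 (fully open). In form: {"xyz": [[x, y, z], ...], "rot": [[rx, ry, rz], ...], "fingers": [fingers, ...]}. A call has 1 to 8 rows; each row is the pose to reach, as a shift and turn from the pose measured when the call began, along the tool's axes at that moment; what a row does not reach only later rows make up. A row lasts 1/10 s, in which the tool goes at most 50 mm and 8.59 degrees, less where a joint would pass 70% of its speed; a pose out of reach is approached as far as the arm can. A call with a gripper value outside its range is refused whole. The fingers move at their own pace and stop on an object; "grip_force" is the grip in N (left out, the last holds). Time passes only in rows, so rows that repeat a pose let the fingers close. It gives the time, the measured TCP pose, the force and the opening at its end, in the units of the state.
- ctrl.get_state(): the state, without advancing time (a new reading comes with each control period).
- ctrl.capture(name): name is "side" or "top" or "wrist"; returns a dict with "pixels" (480x640x3 uint8, red, green, blue), "mtx" (3x3 intrinsics, pixels), "k1" (the pictures are not rectified: a ray, as slopes to the right and down, at radius r is drawn at 1 + k1 r^2 times it, then the intrinsics apply), "rvec" (rotation vector, rad) and "tvec" (3), from world to camera coordinates, as OpenCV has them. Camera axes: x right, y down, z forward; pixel columns grow to the right and rows downward; lengths in m; the calibration is good to about 2 mm. A picture is of the moment at which its call begins. There is no depth.
- ctrl.hand_in(): hands the job in, once; it reports no verdict.
The state is a dict: "time": time; "joint_positions": joint angles; "joint_vel": joint speeds; "effort": joint torques, N m; "ee_pos": TCP position; "eef_rot": TCP orientation; "wrist_force": force on the tool from outside, world axes, zero at the start; "wrist_torque": the same for the moment, N m; "gripper_width": finger opening in m.
Only numpy, scipy, OpenCV 4.12 (cv2) and the standard library are available. Lean on these libraries where they do the work, as an engineer would, in place of code of your own. Each camera call takes 0.05 s, during which the arm holds its last target.

TASK

Clamp the aluminium housing in its fixture: push the wings of the loose brass wing nut round with the fingertips, stroke after stroke, clockwise as seen from above, until the nut is fully home and will turn no further, pushing lightly and not forcing it against its stop. Only push: lift or carry nothing, let the housing stay seated in its nest, leave the tin, thumb screw, tap handle and bowl where they are, and finish with the robot clear of everything.

Things in the scene. Friction and masses are not known exactly. Their poses are not given: they have to be found in the camera images.
- fixture: Dark iron angle plate fixed to the bench. Origin: on the bench under the wing nut's axis; z up, x along the steel strap, from heel block to housing. Base plate x -85 to +115 mm, y -60 to +89, 12 mm thick. The nut is reached from above and from the open -y side; on the +y side stand a wall and lug. Heights given elsewhere are above the bench.
- wall_top (a point): Middle of the top edge of the fixture's upright wall, on its face towards the nut: fixture x = 0, y = +34 mm, 106 mm high. The wall is 90 mm along x (-45 to +45), 12 mm thick; two webs 60 mm high behind it reach y = +86.
- lug (a point): Centre of the top of a lug jutting from the wall's top over the -x, +y quarter of the nut: fixture x -34 to -2, y +10.5 to +34, z 96 to 106 mm. The wings pass under it; fingers cannot follow there.
- strap_top (a point): Centre of the top of the flat steel strap under the nut, 115 x 30 x 12 mm along fixture x, on the nut's axis; 54 mm high when the nut is fully backed off, 49.5 mm when home.
- wing_nut (a joint): Turn of the wing nut, rad, growing clockwise seen from above: 0 backed off, 9.425 (1.5 turns) home at a firm stop; starts at 0.3 to 2.8. Light friction (0.05 N m); stays where left; nut and strap sink 0.48 mm per rad. One wing points at the fixture's yaw minus this value, the other opposite, so both lie along the strap at 0, 3.14, 6.28 and 9.42.
- nut_center (a point): Centre of the top of the brass wing nut's hub, on its axis, 8 mm above the strap's top. Hub 22 mm across; nothing stands above it between the wings. Two opposite upright flat wings, 5 mm thick, from 12 to 30 mm from the axis (60 mm over both), rise from 4 to 34 mm above the strap's top, so their upper 26 mm stand above the hub.
- wing_end (a point): Middle of the outer end of one of the two wings (the one whose direction is fixture yaw minus the joint value), 30 mm from the axis, 11 mm above the hub's top.
- housing_center (a point): Centre of the loose aluminium housing, 70 x 58 x 25 mm, with two small brass inserts on top; lies in a low nest on the fixture at fixture x = +65, its top at 37 mm, under the strap's end. Must stay seated.
- tin_center (a point): Centre of an open round tin, 84 mm across, 35 mm high, full of thumb screws; on the bench. Leave alone.
- screw_center (a point): Centre of a loose brass thumb screw standing on its head on the bench: knurled head 22 mm across, 30 mm high in all. Leave alone.
- handle_center (a point): Centre of a steel tap handle, 200 mm long, 18 mm high, lying on the bench. Leave alone.
- bowl: Grey ceramic bowl, 110 mm across, 50 mm high; origin at the centre of its underside, on the bench. Leave alone.
Things that resemble listed ones, but are neither listed nor needed, are in the scene too. Leave any purple look-alike of the fixture alone.

How it is judged:
On the way, in this order (a step that is already met when the one before it is completed fails the run):
1. the nut has passed 4.7 rad (half its travel) (value of joint wing_nut above 4.7 rad), for 0.1 s.
2. the nut is home (within 0.17 rad of its stop) (value of joint wing_nut above 9.255 rad), for 0.2 s.
At the end, for the whole second after the job is handed in: The wing nut is within 0.17 rad (10 degrees) of its home stop and at rest; the housing is within 5 mm, and each bystander within 15 mm, of where it started (value of joint wing_nut above 9.255 rad and velocity of joint wing_nut between -0.1 and 0.1 rad/s and distance of housing_center from where it was at the start of the episode below 0.005 m and distance of each of tin_center, screw_center, handle_center, bowl from where it was at the start of the episode below 0.015 m); the robot touches nothing.
It fails at once if the housing is lifted or pushed more than 5 mm (distance of housing_center from where it was at the start of the episode above 0.005 m).
It fails at once if the tin, thumb screw, tap handle or bowl is lifted or moved more than 15 mm (distance of any of tin_center, screw_center, handle_center, bowl from where it was at the start of the episode above 0.015 m).
It fails at once if the nut is forced: the fingers load it with more than 40 N (contact force between the fingers and wing_nut above 40 N).
It also fails if it takes over 58 s, if anything falls off the work surface, if the arm or the gripper's body presses on something with over 40 N, if the wrist force passes 120 N, or if a joint passes its speed limit or range.

## Working session

There is one attempt and no reset: what is moved stays moved. The work goes in short steps, Python scripts to look and compute and a tool call to move; the robot and the scene stay as the last step left them, time stands still between calls to the robot, and variables do not carry over. Pictures are saved under pics/ and viewed, and the job is handed in when it is done.

Besides the shell and the picture viewer there is one more tool, called after "Call:" in YAML: its name, and indented under it one key for each argument. step_arm: Moves the arm, as the interface text tells. Its arguments: {"type":"object","properties":{"xyz":{"type":"array"},"rot":{"type":"array"},"fingers":{"type":"array"},"grip_force":{"type":"number"}},"required":["xyz","rot","fingers"]}

```bash
mkdir -p pics; ls
python3 - <<'E'
from workcell import ctrl
import cv2
s=ctrl.get_state();print(s)
for n in ["side","top","wrist"]:
    c=ctrl.capture(n);cv2.imwrite(f"pics/{n}0.png",c["pixels"][:,:,::-1]);print(n,c["mtx"],c["k1"],c["rvec"],c["tvec"])
E
```

```text
pics
{'time': 0.0, 'joint_positions': array([-1.33299298e+00,  5.33378907e-02,  1.61429527e+00,  1.70097860e-06,
        1.47600448e+00, -1.18996465e-01]), 'joint_vel': array([ 0.00053257,  0.00030293, -0.00218517,  0.00027191,  0.00071839,
        0.00108889]), 'effort': array([-3.50687369e-03, -3.93692493e+01, -3.70176101e+01, -3.17300464e-04,
        7.09454980e-03, -3.98947137e-06]), 'ee_pos': array([ 0.21816508, -0.58507434,  0.25507397]), 'eef_rot': array([-2.57927382e+00,  1.79120319e+00,  2.39945404e-03]), 'wrist_force': array([ 0.1358862 ,  0.42970899, -0.10933037]), 'wrist_torque': array([-0.0410395 , -0.01926408, -0.02867539]), 'gripper_width': 0.08537720403317525}
side [[525.5158473    0.         321.62898428]
 [  0.         525.5158473  240.4041121 ]
 [  0.           0.           1.        ]] 0.006093595097156481 [ 0.56887747 -2.61055586  1.2976804 ] [0.56936104 0.22810265 0.77325179]
top [[444.44022962   0.         319.34030491]
 [  0.         444.44022962 238.03806645]
 [  0.           0.           1.        ]] -0.09702123323762915 [ 2.12807778 -2.15298046  0.18314091] [5.81150469e-04 6.22101097e-01 7.25294216e-01]
wrist [[365.93416585   0.         320.92953543]
 [  0.         365.93416585 232.53132547]
 [  0.           0.           1.        ]] -0.011405132717823273 [-2.35537791  1.6343382   0.26891433] [-0.62341568 -0.04088093  0.38128965]
```

View pics/side0.png

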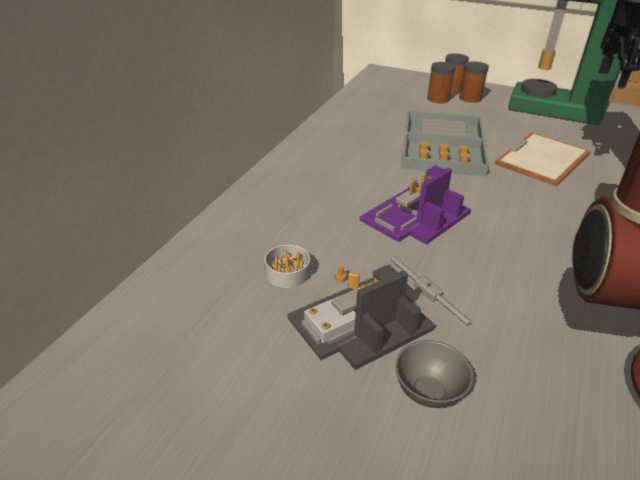

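View pics/top0.png

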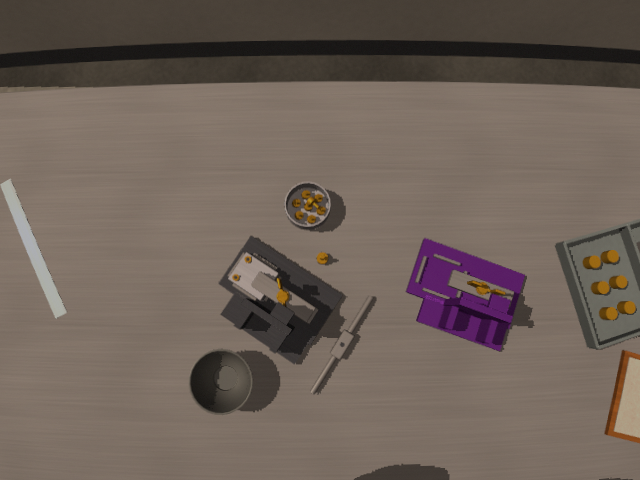

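View pics/wrist0.png

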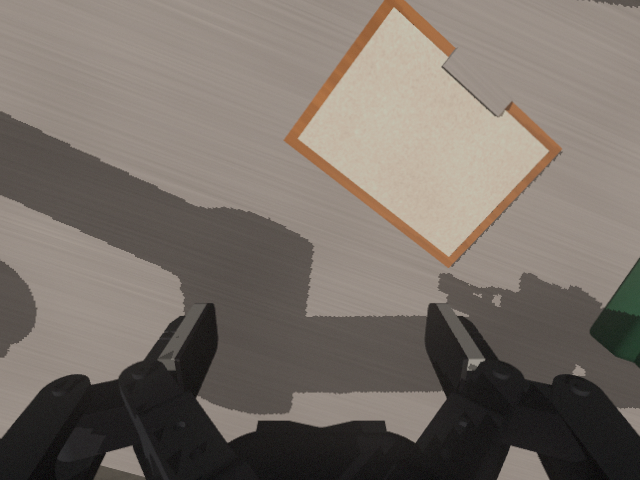

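```bash
cat > h.py <<'E'
import numpy as np,cv2
from scipy.spatial.transform import Rotation as R
from workcell import ctrl
def ray(c,u,v):
    K=c["mtx"];x=(u-K[0,2])/K[0,0];y=(v-K[1,2])/K[1,1]
    X=x;Y=y
    for _ in range(20):
        r2=X*X+Y*Y;f=1+c["k1"]*r2;X=x/f;Y=y/f
    Rm=cv2.Rodrigues(np.array(c["rvec"],float))[0];t=np.array(c["tvec"]).ravel()
    o=-Rm.T@t;d=Rm.T@np.array([X,Y,1.]);return o,d
def plane(c,u,v,z):
    o,d=ray(c,u,v);return o+d*(z-o[2])/d[2]
def proj(c,P):
    Rm=cv2.Rodrigues(np.array(c["rvec"],float))[0];t=np.array(c["tvec"]).ravel()
    p=Rm@np.asarray(P,float)+t;X,Y=p[0]/p[2],p[1]/p[2];f=1+c["k1"]*(X*X+Y*Y)
    K=c["mtx"];return np.array([K[0,0]*X*f+K[0,2],K[1,1]*Y*f+K[1,2]])
def crop(c,u0,v0,w,h,s,name):
    im=c["pixels"][v0:v0+h,u0:u0+w,::-1]
    im=cv2.resize(im,None,fx=s,fy=s,interpolation=cv2.INTER_CUBIC)
    cv2.imwrite(f"pics/{name}.png",im)
E
python3 - <<'E'
from h import *
import pickle
c=ctrl.capture("top");crop(c,210,225,150,140,5,"topc")
d=ctrl.capture("side");crop(d,280,240,160,130,5,"sidec")
pickle.dump((c,d),open("cal.pkl","wb"))
E
```

```text
(no output)
```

View pics/topc.png

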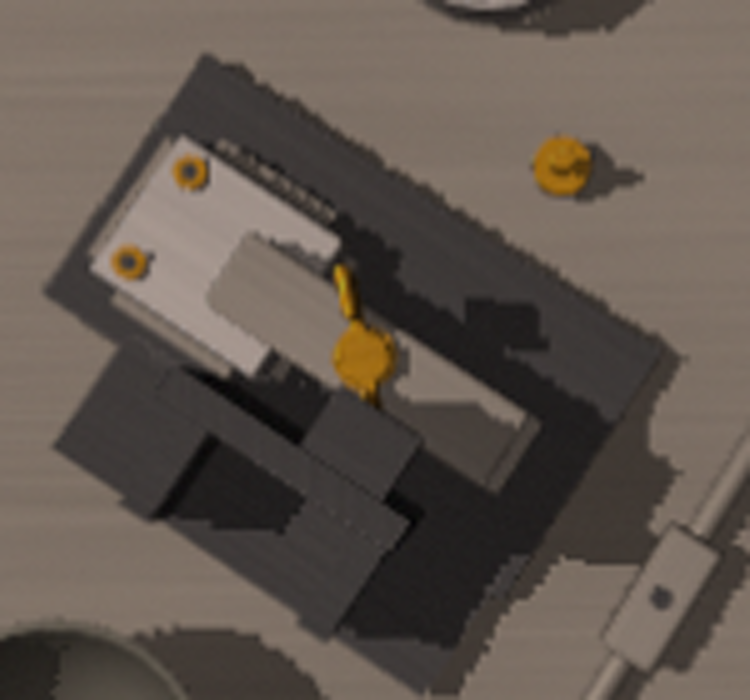

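View pics/sidec.png

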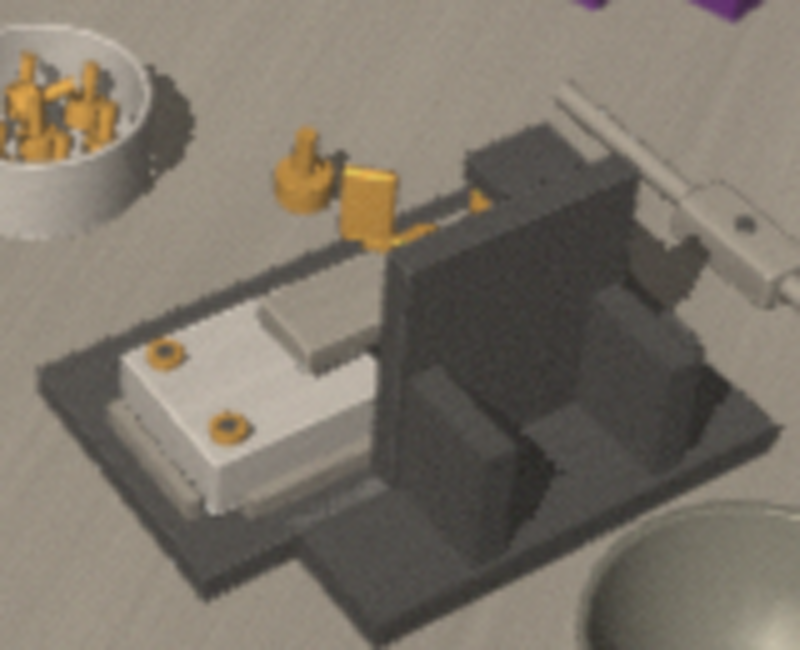

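Run:
```python
from h import *
import pickle
c,d=pickle.load(open("cal.pkl","rb"))
P=lambda x,y,z:plane(c,210+(x+.5)/5-.5,225+(y+.5)/5-.5,z)
S=lambda x,y:(280+(x+.5)/5-.5,240+(y+.5)/5-.5)
print("hub",P(362,357,.061)); h=P(362,357,.061)
a,b=P(255,233,.053),P(540,420,.053);e,f=P(205,297,.053),P(497,490,.053)
for p,q in((a,b),(e,f)): v=p-q;print("yaw",np.arctan2(v[1],v[0]),np.linalg.norm(v))
print("strap ctr",(a+b+e+f)/4, np.linalg.norm(a-e),np.linalg.norm(b-f))
A,B,C=P(207,55,.012),P(680,357,.012),P(43,290,.012)
v=A-B;print("base yaw",np.arctan2(v[1],v[0]),np.linalg.norm(v)); v=A-C;print(np.arctan2(v[1],v[0])-np.pi/2, np.linalg.norm(v))
# lug top
L=[P(335,385,.106),P(425,440,.106),P(385,500,.106)];print("lug",L)
# wing top end ~ z .034+.053
w1=P(340,265,.087);v=w1-h;print("wing",w1,np.arctan2(v[1],v[0]),np.linalg.norm(v[:2]))
for z in(.065,.087):
  w1=P(352,312,z);v=w1-h;print("winginner",np.arctan2(v[1],v[0]),np.linalg.norm(v[:2]))
o=-cv2.Rodrigues(np.array(c["rvec"]))[0].T@c["tvec"];print("cam",o)
```

```text
hub [0.52186624 0.0577211  0.061     ]
yaw 0.9836229998497602 0.11697524315620644
yaw 0.9832622175350921 0.11965644449173159
strap ctr [0.52123883 0.05447564 0.053     ] 0.027710807641874596 0.027681505529031133
base yaw 0.9916468123489938 0.20491464649487046
-2.1715266015940156 0.10391829138924986
lug [array([0.51160598, 0.06289263, 0.106     ]), array([0.4940346 , 0.03442075, 0.106     ]), array([0.47541058, 0.04712306, 0.106     ])]
wing [0.5511018  0.06296332 0.087     ] 0.17742436432571992 0.029701832386847565
winginner 0.20136828016326647 0.015299533206687917
winginner 0.09353573696094676 0.013874205509111595
cam [4.96666614e-01 5.31199420e-04 8.16323346e-01]
```

```bash
cat >> h.py <<'E'
HUB=np.array([.5217,.0575]);YAW=.985
def pose(q,back,r=24.,t=13.5):
    """TCP xy,yaw for wing at joint value q, pusher 'back' rad behind"""
    y=YAW-q+back;c,s=np.cos(y),np.sin(y)
    return HUB+np.array([[c,-s],[s,c]])@np.array([r,t])/1000,y
def move(xy,z,yaw):
    s=ctrl.get_state();R0=R.from_rotvec(s["eef_rot"])
    Rt=R.from_matrix(np.column_stack([[np.cos(yaw),np.sin(yaw),0],[np.sin(yaw),-np.cos(yaw),0],[0,0,-1]]))
    d=R0.inv().apply(np.array([*xy,z])-s["ee_pos"])/.03
    return np.round(d,3),np.round((R0.inv()*Rt).as_rotvec(),3)
E
python3 - <<'E'
from h import *
import pickle
p,y=pose(.82,.25);print(p,y,move(p,.2,y))
s=ctrl.get_state();c=ctrl.capture("wrist")
o,d=ray(c,320,240);R0=R.from_rotvec(s["eef_rot"]);print("cam in tool",R0.inv().apply(o-s["ee_pos"]),R0.inv().apply(d))
E
```

```text
[0.53821973 0.07953063] 0.41500000000000004 (array([-17.04 , -17.735,   1.875]), array([-1.000e-03,  1.000e-03, -1.629e+00]))
cam in tool [-0.000155   -0.08193069 -0.11754277] [-0.00358363  0.3357612   0.94216484]
```

Call:
step_arm:
  xyz:
    - [-1.5, -1.5, 0]
    - [-3, -3.1, 0]
    - [-4.5, -4.7, 0]
    - [-5.7, -5.9, 0]
    - [-6.9, -7.1, 0]
    - [-8.1, -8.3, 0]
    - [-9.3, -9.5, 0]
    - [-10.5, -10.8, 0]
  rot:
    - [0, 0, -0.12]
    - [0, 0, -0.24]
    - [0, 0, -0.36]
    - [0, 0, -0.48]
    - [0, 0, -0.6]
    - [0, 0, -0.72]
    - [0, 0, -0.84]
    - [0, 0, -0.96]
  fingers: [0, 0, 0, 0, 0, 0, 0, 0]
  grip_force: 20

```text
time: 1.1
ee_pos: [0.3895, -0.2221, 0.2563]
eef_rot: [-3.117, 0.391, -0.001]
wrist_force: [1.3, -1.1, 0.5]
gripper_width: -0.0
```

Run:
```python
from h import *
p,y=pose(.82,.25);print(move(p,.2,y))
```

```text
(array([  2.318, -10.967,   1.881]), array([-0.   , -0.001, -0.665]))
```

Call:
step_arm:
  xyz:
    - [0.3, -1.4, 0.2]
    - [0.6, -2.8, 0.4]
    - [0.9, -4.2, 0.7]
    - [1.2, -5.6, 1.0]
    - [1.5, -7.0, 1.2]
    - [1.8, -8.4, 1.4]
    - [2.1, -9.8, 1.7]
    - [2.32, -10.97, 1.88]
  rot:
    - [0, 0, -0.1]
    - [0, 0, -0.2]
    - [0, 0, -0.3]
    - [0, 0, -0.4]
    - [0, 0, -0.5]
    - [0, 0, -0.6]
    - [0, 0, -0.665]
    - [0, 0, -0.665]
  fingers: [0, 0, 0, 0, 0, 0, 0, 0]

```text
time: 1.9
ee_pos: [0.5387, 0.0818, 0.1994]
eef_rot: [-3.073, -0.651, -0.001]
wrist_force: [1.0, -0.5, 0.1]
gripper_width: 0.0
```

Call:
step_arm:
  xyz:
    - [0, 0, 0]
  rot:
    - [0, 0, 0]
  fingers: [0]

```text
time: 2.0
ee_pos: [0.5391, 0.0849, 0.1984]
eef_rot: [-3.071, -0.657, 0.001]
wrist_force: [0.2, -0.3, 0.1]
gripper_width: 0.0004
```

Run:
```python
from h import *
p,y=pose(.82,.25);print(move(p,.2,y));print(ctrl.get_state())
w=ctrl.capture("wrist");cv2.imwrite("pics/w1.png",w["pixels"][:,:,::-1])
c=ctrl.capture("side");crop(c,260,140,200,160,4,"s1")
s=ctrl.get_state();R0=R.from_rotvec(s["eef_rot"])
for z in(0,.012,.025):
  q=s["ee_pos"]+R0.apply([0,0,z]);print(z,proj(c,q),proj(w,q))
```

```text
(array([-0.1  ,  0.153, -0.055]), array([-0.002,  0.001,  0.007]))
{'time': 2.0, 'joint_positions': array([ 1.93234495e-02, -9.34392278e-02,  1.85511385e+00,  1.21884179e-03,
        1.38099375e+00, -4.02775500e-01]), 'joint_vel': array([-0.01349662, -0.01290741,  0.01401924, -0.03610093,  0.01622935,
       -0.01836836]), 'effort': array([  1.06458418, -31.5450418 , -36.41865849,   0.22402602,
        -0.14641261,   0.19570093]), 'ee_pos': array([0.53906786, 0.08493648, 0.19836734]), 'eef_rot': array([-3.07061205e+00, -6.57477165e-01,  1.29995937e-03]), 'wrist_force': array([ 0.23928077, -0.34652384,  0.12356919]), 'wrist_torque': array([-0.05795438,  0.00194385,  0.06691975]), 'gripper_width': 0.00038577489291206647}
0 [354.36996334 223.32122388] [315.99263512 346.02855992]
0.012 [353.93292124 229.99535464] [316.30285401 328.07904796]
0.025 [353.46875967 237.08467444] [316.58988586 311.47964114]
```

View pics/w1.png

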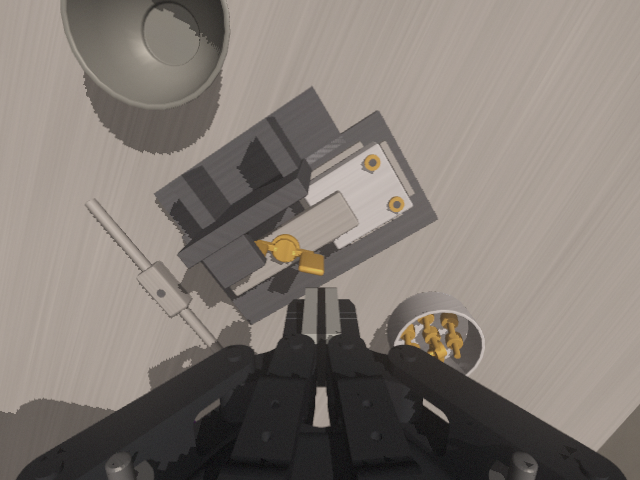

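View pics/s1.png

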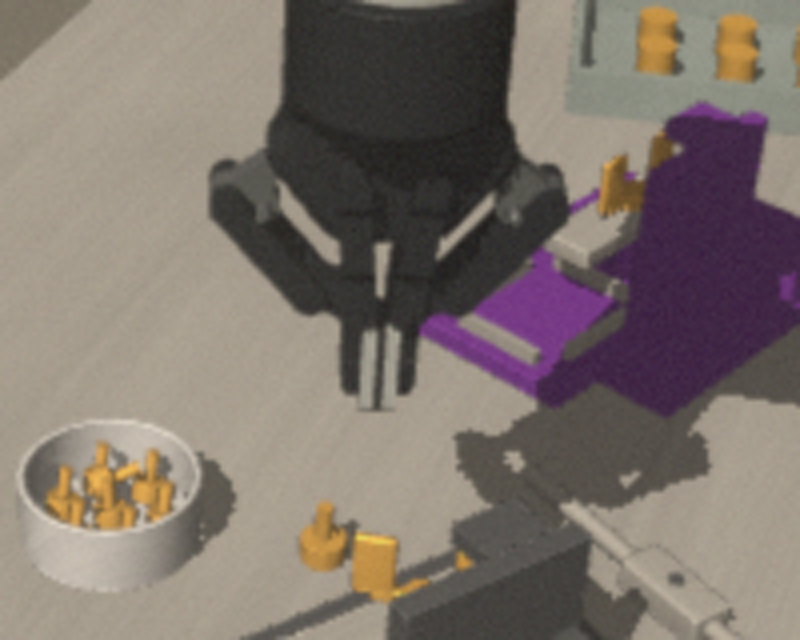

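Run:
```python
from h import *
p,y=pose(.82,.4);print(p,y,move(p,.096,y))
```

```text
[0.53474201 0.08175193] 0.5650000000000001 (array([-0.121, -0.032,  3.433]), array([-0.   ,  0.001, -0.146]))
```

Call:
step_arm:
  xyz:
    - [-0.12, -0.03, 0.3]
    - [-0.12, -0.03, 0.8]
    - [-0.12, -0.03, 1.4]
    - [-0.12, -0.03, 2.0]
    - [-0.12, -0.03, 2.4]
    - [-0.12, -0.03, 2.4]
    - [-0.12, -0.03, 2.4]
  rot:
    - [0, 0, -0.1]
    - [0, 0, -0.146]
    - [0, 0, -0.146]
    - [0, 0, -0.146]
    - [0, 0, -0.146]
    - [0, 0, -0.146]
    - [0, 0, -0.146]
  fingers: [0, 0, 0, 0, 0, 0, 0]

```text
time: 2.8
ee_pos: [0.535, 0.0812, 0.1275]
eef_rot: [3.017, 0.875, -0.0]
wrist_force: [0.6, -0.5, -0.1]
gripper_width: 0.0002
```

Run:
```python
from h import *
p,y=pose(.82,.4);print(move(p,.096,y))
w=ctrl.capture("wrist");cv2.imwrite("pics/w2.png",w["pixels"][:,:,::-1])
c=ctrl.capture("top");crop(c,230,240,110,100,6,"t2")
```

```text
(array([ 0.004, -0.021,  1.05 ]), array([ 0.   ,  0.   , -0.001]))
```

View pics/w2.png

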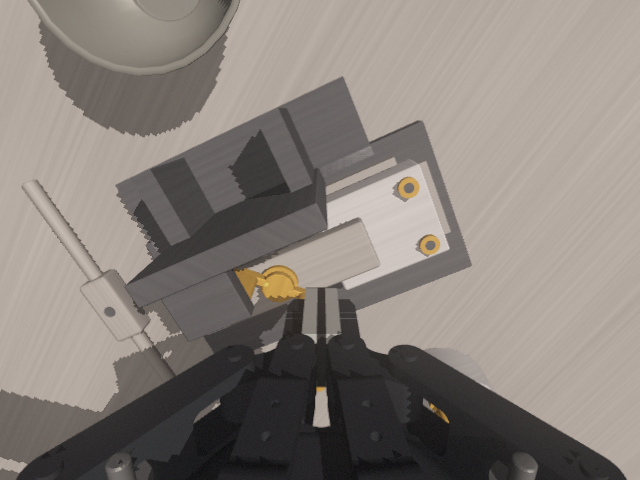

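View pics/t2.png

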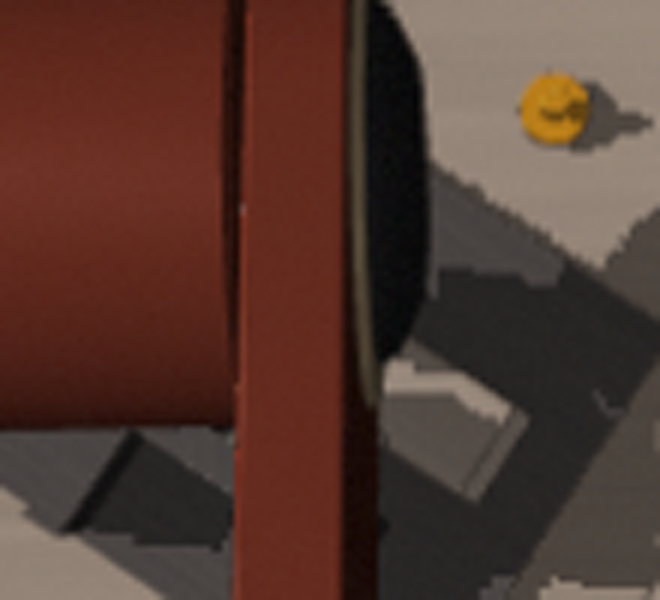

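Run:
```python
from h import *
w=ctrl.capture("wrist")
print(plane(w,279,282,.0616),proj(w,[*HUB,.0616]))
a=YAW-.82
for r in(.012,.03): print(proj(w,[HUB[0]+r*np.cos(a),HUB[1]+r*np.sin(a),.0876]),proj(w,[HUB[0]-r*np.cos(a),HUB[1]-r*np.sin(a),.0876]))
crop(w,220,230,150,110,5,"w2c")
```

```text
[0.52107407 0.06191451 0.0616    ] [275.98731536 288.56890958]
[292.70034756 321.25222521] [246.97325191 304.64777378]
[326.01031004 333.32258552] [211.68206244 291.80540789]
```

View pics/w2c.png

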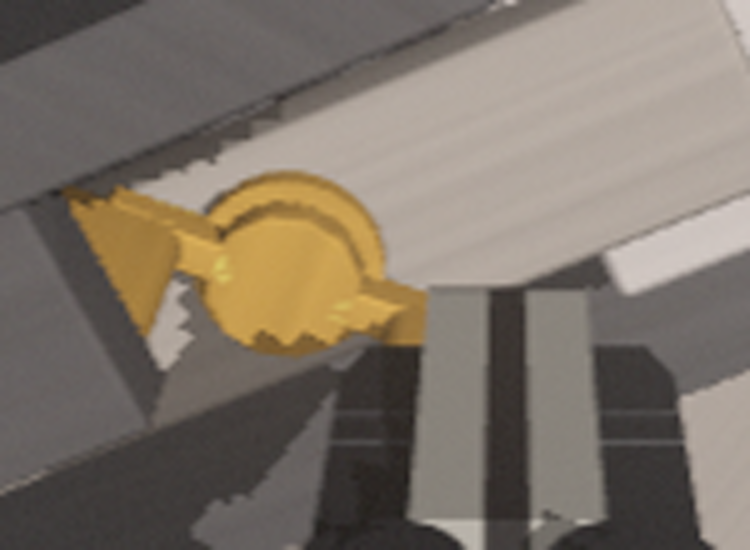

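Call:
step_arm:
  xyz:
    - [0, -0.02, 0.3]
    - [0, -0.02, 0.6]
    - [0, -0.02, 0.85]
    - [0, -0.02, 1.05]
    - [0, -0.02, 1.05]
  rot:
    - [0, 0, 0]
    - [0, 0, 0]
    - [0, 0, 0]
    - [0, 0, 0]
    - [0, 0, 0]
  fingers: [0, 0, 0, 0, 0]

```text
time: 3.45
ee_pos: [0.5343, 0.0821, 0.0951]
eef_rot: [-3.017, -0.876, 0.002]
wrist_force: [0.1, 0.8, -1.0]
gripper_width: 0.0002
```

```bash
cat > orb.py <<'E'
from h import *
import sys
# rows for orbit: qtarget start/end (pusher-contact q), n rows
q0,q1,n=float(sys.argv[1]),float(sys.argv[2]),int(sys.argv[3])
for i in range(1,n+1):
    p,y=pose(q0+(q1-q0)*i/n,0);d,r=move(p,.096,y);print(np.round(d,2).tolist(),np.round(r,2).tolist())
s=ctrl.get_state();m=np.array([[np.cos(YAW),np.sin(YAW)],[-np.sin(YAW),np.cos(YAW)]])@(s["ee_pos"][:2]-HUB)
print("fix xy",m,"z",s["ee_pos"][2],"q pusher", YAW-np.arctan2(*R.from_rotvec(s["eef_rot"]).as_matrix()[[1,0],0]),s["wrist_force"],s["time"])
E
python3 - <<'E'
from h import *
w=ctrl.capture("wrist");crop(w,220,230,150,110,5,"w3c")
E
python3 orb.py .42 1.42 8
```

```text
[0.04, 0.11, -0.0] [0.0, 0.0, 0.12]
[0.08, 0.22, -0.0] [0.0, 0.0, 0.25]
[0.1, 0.33, -0.0] [0.0, 0.0, 0.38]
[0.11, 0.45, -0.0] [0.0, 0.0, 0.5]
[0.1, 0.56, -0.0] [0.0, 0.0, 0.62]
[0.08, 0.68, -0.0] [0.0, 0.0, 0.75]
[0.05, 0.78, -0.0] [0.0, 0.0, 0.88]
[0.0, 0.89, -0.0] [0.0, 0.0, 1.0]
fix xy [0.02773008 0.00268959] z 0.09587098770073965 q pusher 0.4197979573994446 [ 0.48102729 -0.37113077 -0.44626079] 3.5
```

View pics/w3c.png

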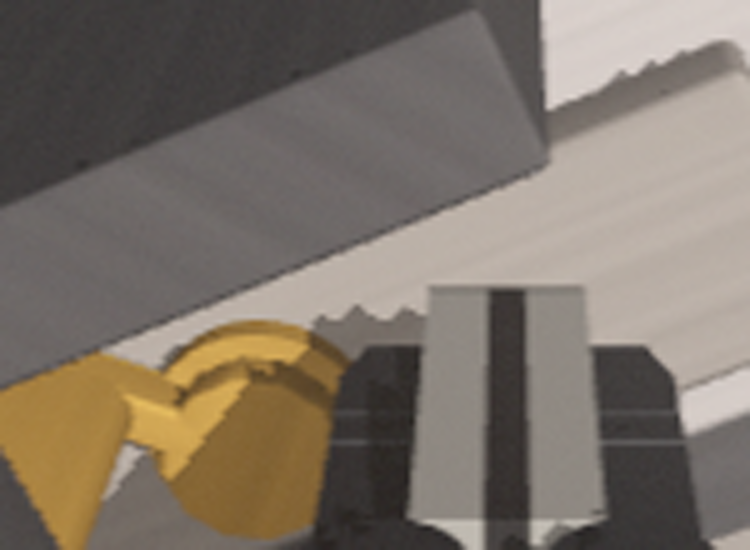

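Call:
step_arm:
  xyz:
    - [0.04, 0.11, 0]
    - [0.08, 0.22, 0]
    - [0.1, 0.33, 0]
    - [0.11, 0.45, 0]
    - [0.1, 0.56, 0]
    - [0.08, 0.68, 0]
    - [0.05, 0.78, 0]
    - [0, 0.89, 0]
  rot:
    - [0, 0, 0.12]
    - [0, 0, 0.25]
    - [0, 0, 0.38]
    - [0, 0, 0.5]
    - [0, 0, 0.62]
    - [0, 0, 0.75]
    - [0, 0, 0.88]
    - [0, 0, 1.0]
  fingers: [0, 0, 0, 0, 0, 0, 0, 0]

```text
time: 4.3
ee_pos: [0.5495, 0.0599, 0.0961]
eef_rot: [-3.065, 0.685, -0.001]
wrist_force: [-0.1, 2.7, -1.8]
gripper_width: 0.0003
```

```bash
python3 orb.py 1.42 2.42 8;python3 - <<'E'
from h import *
w=ctrl.capture("wrist");crop(w,160,200,320,200,2.5,"w4c")
E
```

```text
[0.04, 0.12, 0.0] [-0.0, -0.0, 0.12]
[0.08, 0.23, 0.0] [-0.0, -0.0, 0.24]
[0.1, 0.34, 0.0] [-0.0, -0.0, 0.37]
[0.11, 0.45, 0.0] [-0.0, -0.0, 0.5]
[0.11, 0.57, 0.0] [-0.0, -0.0, 0.62]
[0.09, 0.68, 0.0] [-0.0, 0.0, 0.74]
[0.06, 0.79, 0.0] [-0.0, 0.0, 0.87]
[0.01, 0.9, 0.0] [-0.0, 0.0, 1.0]
fix xy [ 0.01742436 -0.02183401] z 0.09612109677836318 q pusher 1.4248854517552367 [-0.09346954  2.72632634 -1.76240278] 4.3
```

View pics/w4c.png

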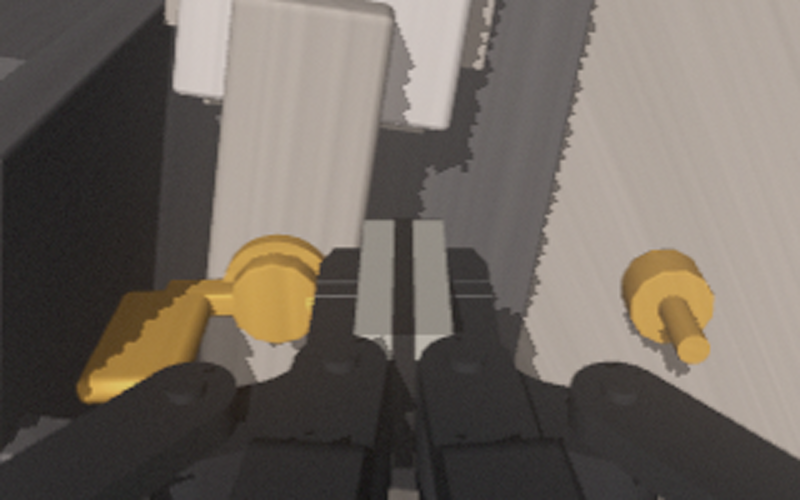

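Call:
step_arm:
  xyz:
    - [0.04, 0.12, 0]
    - [0.08, 0.23, 0]
    - [0.1, 0.34, 0]
    - [0.11, 0.45, 0]
    - [0.11, 0.57, 0]
    - [0.09, 0.68, 0]
    - [0.06, 0.79, 0]
    - [0.01, 0.9, 0]
  rot:
    - [0, 0, 0.12]
    - [0, 0, 0.24]
    - [0, 0, 0.37]
    - [0, 0, 0.5]
    - [0, 0, 0.62]
    - [0, 0, 0.74]
    - [0, 0, 0.87]
    - [0, 0, 1.0]
  fingers: [0, 0, 0, 0, 0, 0, 0, 0]

```text
time: 5.15
ee_pos: [0.5388, 0.035, 0.0965]
eef_rot: [-2.354, 2.077, -0.002]
wrist_force: [1.9, 0.2, -2.3]
gripper_width: 0.0004
```

```bash
python3 orb.py 2.42 3.32 8
```

```text
[0.03, 0.1, 0.02] [-0.0, 0.0, 0.1]
[0.06, 0.2, 0.02] [-0.0, 0.0, 0.21]
[0.09, 0.3, 0.02] [-0.0, 0.0, 0.33]
[0.1, 0.4, 0.02] [-0.0, 0.0, 0.44]
[0.1, 0.51, 0.02] [-0.0, 0.0, 0.55]
[0.09, 0.61, 0.02] [-0.0, 0.0, 0.66]
[0.07, 0.71, 0.02] [-0.0, 0.0, 0.78]
[0.04, 0.81, 0.02] [-0.0, 0.0, 0.89]
fix xy [-0.00931134 -0.02669341] z 0.09650316716723117 q pusher 2.4311657368223596 [ 1.88130451  0.23632783 -2.29698301] 5.15
```

Call:
step_arm:
  xyz:
    - [0.03, 0.1, 0.02]
    - [0.06, 0.2, 0.02]
    - [0.09, 0.3, 0.02]
    - [0.1, 0.4, 0.02]
    - [0.1, 0.51, 0.02]
    - [0.09, 0.61, 0.02]
    - [0.07, 0.71, 0.02]
    - [0.06, 0.74, 0.02]
  rot:
    - [0, 0, 0.1]
    - [0, 0, 0.21]
    - [0, 0, 0.33]
    - [0, 0, 0.44]
    - [0, 0, 0.55]
    - [0, 0, 0.66]
    - [0, 0, 0.78]
    - [0, 0, 0.81]
  fingers: [0, 0, 0, 0, 0, 0, 0, 0]

```text
time: 5.95
ee_pos: [0.5173, 0.0298, 0.0964]
eef_rot: [-1.344, 2.836, -0.004]
wrist_force: [0.7, -2.6, -0.5]
gripper_width: 0.0
```

```bash
python3 orb.py 3.2 2.9 1;python3 - <<'E'
from h import *
w=ctrl.capture("wrist");crop(w,160,200,320,200,2.5,"w5c")
E
```

```text
[-0.2, -0.22, 0.01] [-0.0, 0.0, -0.34]
fix xy [-0.02552524 -0.01166176] z 0.09636578434187629 q pusher 3.24151037964331 [ 0.66018115 -2.55085262 -0.49870963] 5.95
```

View pics/w5c.png

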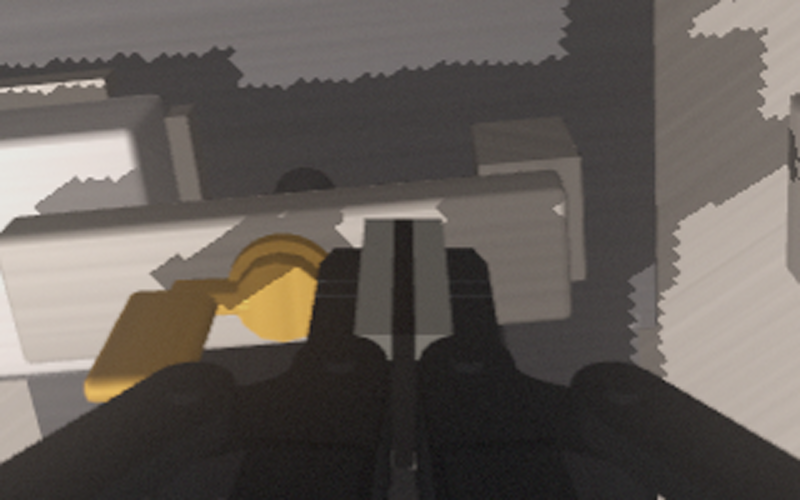

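Call:
step_arm:
  xyz:
    - [-0.05, -0.1, 0]
    - [-0.1, -0.3, 0]
    - [-0.1, -0.3, -0.5]
    - [-0.1, -0.3, -1.2]
    - [-0.1, -0.3, -1.8]
    - [-0.1, -0.3, -1.8]
  rot:
    - [0, 0, 0]
    - [0, 0, 0]
    - [0, 0, 0]
    - [0, 0, -0.1]
    - [0, 0, -0.2]
    - [0, 0, -0.35]
  fingers: [0, 0, 0, 0, 0, 0]

```text
time: 6.6
ee_pos: [0.5284, 0.0264, 0.1551]
eef_rot: [-1.823, 2.549, -0.012]
wrist_force: [0.8, -0.3, -0.0]
gripper_width: -0.0002
```

```bash
cat > go.py <<'E'
from h import *
import sys
q,b,t,z=map(float,sys.argv[1:5])
p,y=pose(q,b,24,t);print(move(p,z,y),ctrl.get_state()["time"])
E
python3 go.py .09 .05 18 .15
```

```text
(array([-1.849,  0.889,  0.165]), array([-0.005, -0.015, -2.845])) 6.6
```

Call:
step_arm:
  xyz:
    - [-0.2, 0.1, 0]
    - [-0.4, 0.2, 0]
    - [-0.6, 0.3, 0]
    - [-0.8, 0.4, 0]
    - [-1.0, 0.5, 0]
    - [-1.2, 0.6, 0]
    - [-1.4, 0.7, 0]
    - [-1.6, 0.8, 0]
  rot:
    - [0, 0, -0.14]
    - [0, 0, -0.28]
    - [0, 0, -0.42]
    - [0, 0, -0.56]
    - [0, 0, -0.7]
    - [0, 0, -0.84]
    - [0, 0, -0.98]
    - [0, 0, -1.12]
  fingers: [0, 0, 0, 0, 0, 0, 0, 0]

```text
time: 7.4
ee_pos: [0.5217, 0.0799, 0.1563]
eef_rot: [-2.906, 1.184, -0.018]
wrist_force: [0.2, 0.2, 0.2]
gripper_width: -0.0002
```

```bash
python3 go.py .09 .05 18 .15
```

```text
(array([-0.19 , -0.166,  0.21 ]), array([ 0.003, -0.013, -1.719])) 7.4
```

Call:
step_arm:
  xyz:
    - [-0.02, -0.02, 0]
    - [-0.05, -0.05, 0]
    - [-0.08, -0.08, 0]
    - [-0.1, -0.1, 0]
    - [-0.12, -0.12, 0]
    - [-0.15, -0.15, 0]
    - [-0.18, -0.16, 0]
    - [-0.19, -0.17, 0]
  rot:
    - [0, 0, -0.14]
    - [0, 0, -0.28]
    - [0, 0, -0.42]
    - [0, 0, -0.56]
    - [0, 0, -0.7]
    - [0, 0, -0.84]
    - [0, 0, -0.98]
    - [0, 0, -1.12]
  fingers: [0, 0, 0, 0, 0, 0, 0, 0]

```text
time: 8.2
ee_pos: [0.5216, 0.0878, 0.1577]
eef_rot: [3.089, 0.551, 0.02]
wrist_force: [-0.6, 0.0, -0.0]
gripper_width: 0.0002
```

```bash
python3 go.py .09 .05 18 .15
```

```text
(array([-0.02 ,  0.002,  0.255]), array([ 0.009, -0.01 , -0.592])) 8.2
```

Call:
step_arm:
  xyz:
    - [-0.02, 0, 0.1]
    - [-0.02, 0, 0.2]
    - [-0.02, 0, 0.25]
    - [-0.02, 0, 0.25]
    - [-0.02, 0, 0.25]
    - [-0.02, 0, 0.25]
  rot:
    - [0.009, -0.01, -0.14]
    - [0.009, -0.01, -0.28]
    - [0.009, -0.01, -0.42]
    - [0.009, -0.01, -0.56]
    - [0.009, -0.01, -0.592]
    - [0.009, -0.01, -0.592]
  fingers: [0, 0, 0, 0, 0, 0]

```text
time: 8.8
ee_pos: [0.5216, 0.0877, 0.1513]
eef_rot: [2.797, 1.43, 0.001]
wrist_force: [-0.0, 0.1, -0.4]
gripper_width: 0.0004
```

```bash
python3 go.py .09 .05 18 .096
python3 - <<'E'
from h import *
w=ctrl.capture("wrist");crop(w,160,180,320,220,2.5,"w6c")
for r in(-.03,-.012,.012,.03):
  a=YAW-.09;print(proj(w,[HUB[0]+r*np.cos(a),HUB[1]+r*np.sin(a),.0865]))
print(proj(w,[*HUB,.0605]))
E
```

```text
(array([-0.015, -0.011,  1.844]), array([ 0.   , -0.001,  0.   ])) 8.8
[222.38049222 295.27906726]
[254.67752117 296.71846198]
[297.62290952 298.61382804]
[329.72212856 300.01668433]
[280.84899563 277.44886615]
```

View pics/w6c.png

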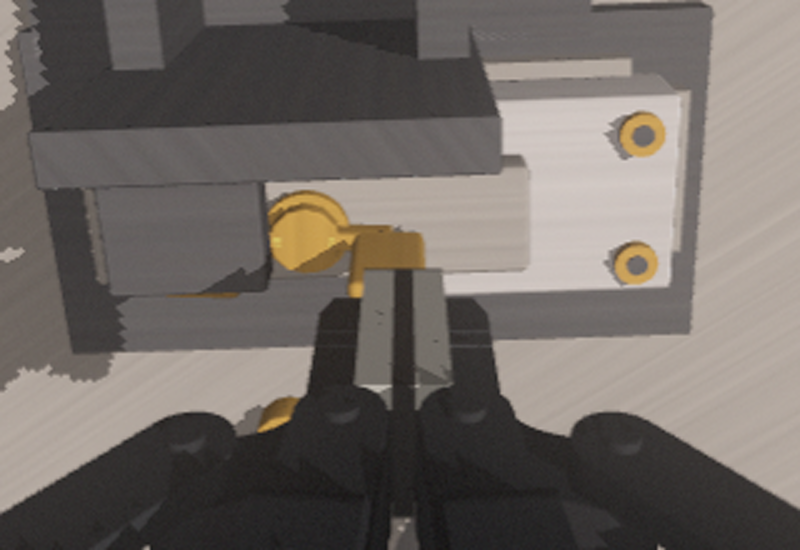

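Call:
step_arm:
  xyz:
    - [0, 0, 0.4]
    - [0, 0, 0.8]
    - [0, 0, 1.2]
    - [0, 0, 1.6]
    - [0, 0, 1.84]
    - [0, 0, 1.84]
  rot:
    - [0, 0, 0]
    - [0, 0, 0]
    - [0, 0, 0]
    - [0, 0, 0]
    - [0, 0, 0]
    - [0, 0, 0]
  fingers: [0, 0, 0, 0, 0, 0]

```text
time: 9.45
ee_pos: [0.5204, 0.0876, 0.0939]
eef_rot: [-2.796, -1.429, 0.004]
wrist_force: [0.7, -0.4, -0.1]
gripper_width: 0.0002
```

```bash
python3 orb.py .09 1.09 8
python3 - <<'E'
from h import *
w=ctrl.capture("wrist");crop(w,160,180,320,220,2.5,"w7c")
E
```

```text
[0.08, 0.32, -0.07] [-0.0, 0.0, 0.18]
[0.11, 0.43, -0.07] [-0.0, 0.0, 0.3]
[0.13, 0.54, -0.07] [-0.0, 0.0, 0.42]
[0.13, 0.66, -0.07] [-0.0, 0.0, 0.55]
[0.12, 0.77, -0.07] [-0.0, 0.0, 0.68]
[0.09, 0.88, -0.07] [-0.0, 0.0, 0.8]
[0.05, 0.99, -0.07] [-0.0, 0.0, 0.92]
[0.0, 1.09, -0.07] [-0.0, 0.0, 1.05]
fix xy [0.02434678 0.01772141] z 0.093907415447953 q pusher 0.04041303932137286 [ 0.66052042 -0.41254187 -0.11553984] 9.45
```

View pics/w7c.png

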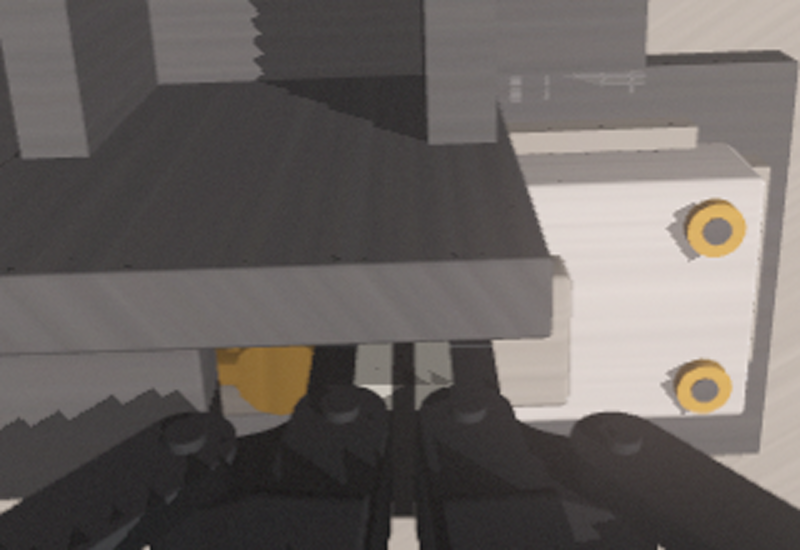

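Call:
step_arm:
  xyz:
    - [0.03, 0.15, 0]
    - [0.08, 0.32, 0]
    - [0.11, 0.43, 0]
    - [0.13, 0.54, 0]
    - [0.13, 0.66, 0]
    - [0.12, 0.77, 0]
    - [0.09, 0.88, 0]
    - [0.05, 0.99, 0]
  rot:
    - [0, 0, 0.08]
    - [0, 0, 0.18]
    - [0, 0, 0.3]
    - [0, 0, 0.42]
    - [0, 0, 0.55]
    - [0, 0, 0.68]
    - [0, 0, 0.8]
    - [0, 0, 0.92]
  fingers: [0, 0, 0, 0, 0, 0, 0, 0]

```text
time: 10.3
ee_pos: [0.546, 0.0719, 0.0951]
eef_rot: [-3.14, -0.031, 0.002]
wrist_force: [-1.8, 1.7, -0.4]
gripper_width: 0.0001
```

```bash
python3 orb.py .97 1.97 8
```

```text
[0.03, 0.12, -0.03] [-0.0, 0.0, 0.13]
[0.07, 0.23, -0.03] [-0.0, 0.0, 0.26]
[0.09, 0.34, -0.03] [-0.0, 0.0, 0.38]
[0.1, 0.46, -0.03] [-0.0, 0.0, 0.5]
[0.09, 0.57, -0.03] [-0.0, 0.0, 0.63]
[0.07, 0.68, -0.03] [-0.0, 0.0, 0.76]
[0.04, 0.79, -0.03] [-0.0, 0.0, 0.88]
[-0.01, 0.9, -0.03] [-0.0, 0.0, 1.0]
fix xy [ 0.02539128 -0.01226451] z 0.09512860906205026 q pusher 0.9652747085767124 [-1.79467057  1.69554834 -0.39485735] 10.3
```

Call:
step_arm:
  xyz:
    - [0.03, 0.12, 0]
    - [0.07, 0.23, 0]
    - [0.09, 0.34, 0]
    - [0.1, 0.46, 0]
    - [0.09, 0.57, 0]
    - [0.07, 0.68, 0]
    - [0.04, 0.79, 0]
    - [0, 0.9, 0]
  rot:
    - [0, 0, 0.13]
    - [0, 0, 0.26]
    - [0, 0, 0.38]
    - [0, 0, 0.5]
    - [0, 0, 0.63]
    - [0, 0, 0.76]
    - [0, 0, 0.88]
    - [0, 0, 1.0]
  fingers: [0, 0, 0, 0, 0, 0, 0, 0]

```text
time: 11.1
ee_pos: [0.5473, 0.0452, 0.0958]
eef_rot: [-2.766, 1.485, 0.001]
wrist_force: [2.3, 2.2, -1.0]
gripper_width: 0.0
```

```bash
python3 orb.py 1.97 2.97 8
```

```text
[0.04, 0.14, -0.0] [-0.0, 0.0, 0.12]
[0.07, 0.24, -0.01] [-0.0, 0.0, 0.25]
[0.1, 0.36, -0.01] [-0.0, 0.0, 0.38]
[0.1, 0.47, -0.01] [-0.0, 0.0, 0.5]
[0.1, 0.59, -0.01] [-0.0, 0.0, 0.62]
[0.08, 0.7, -0.01] [-0.0, 0.0, 0.75]
[0.04, 0.81, -0.01] [-0.0, 0.0, 0.88]
[-0.0, 0.91, -0.01] [-0.0, 0.0, 1.0]
fix xy [ 0.00386246 -0.02811068] z 0.0958455307314463 q pusher 1.9703879442877255 [ 2.25608112  2.19582871 -0.9619668 ] 11.1
```

Call:
step_arm:
  xyz:
    - [0.04, 0.14, 0]
    - [0.07, 0.24, 0]
    - [0.1, 0.36, 0]
    - [0.1, 0.47, 0]
    - [0.1, 0.59, 0]
    - [0.08, 0.7, 0]
    - [0.04, 0.81, 0]
    - [0, 0.91, 0]
  rot:
    - [0, 0, 0.12]
    - [0, 0, 0.25]
    - [0, 0, 0.38]
    - [0, 0, 0.5]
    - [0, 0, 0.62]
    - [0, 0, 0.75]
    - [0, 0, 0.88]
    - [0, 0, 1.0]
  fingers: [0, 0, 0, 0, 0, 0, 0, 0]

```text
time: 11.9
ee_pos: [0.5255, 0.0294, 0.0968]
eef_rot: [-1.708, 2.632, -0.002]
wrist_force: [1.5, -2.4, -1.4]
gripper_width: 0.0002
```

```bash
python3 orb.py 2.97 3.25 3
```

```text
[0.03, 0.12, 0.03] [-0.0, 0.0, 0.09]
[0.06, 0.2, 0.03] [-0.0, 0.0, 0.18]
[0.09, 0.28, 0.03] [-0.0, 0.0, 0.28]
fix xy [-0.02127618 -0.01871888] z 0.09683313907785773 q pusher 2.9754301036415187 [ 1.49823291 -2.42969429 -1.35125465] 11.9
```

Call:
step_arm:
  xyz:
    - [0.03, 0.12, 0.02]
    - [0.06, 0.2, 0.02]
    - [0.09, 0.27, 0.02]
    - [0.09, 0.27, 0.02]
  rot:
    - [0, 0, 0.09]
    - [0, 0, 0.18]
    - [0, 0, 0.27]
    - [0, 0, 0.27]
  fingers: [0, 0, 0, 0]

```text
time: 12.3
ee_pos: [0.5176, 0.0299, 0.0971]
eef_rot: [-1.338, 2.837, -0.004]
wrist_force: [0.1, -1.1, -0.2]
gripper_width: 0.0002
```

```bash
python3 orb.py 2.97 3.25 1;python3 - <<'E'
from h import *
w=ctrl.capture("wrist");crop(w,160,180,320,220,2.5,"w8c")
E
```

```text
[0.0, 0.04, 0.04] [-0.0, 0.0, 0.0]
fix xy [-0.0252725  -0.01187177] z 0.09706578904868295 q pusher 3.2452286328103352 [ 0.1073302  -1.05655621 -0.20106011] 12.3
```

View pics/w8c.png

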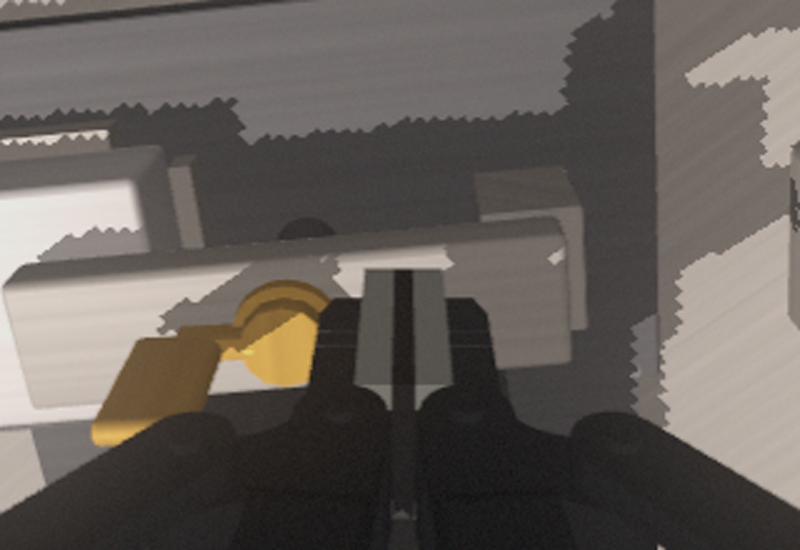

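Call:
step_arm:
  xyz:
    - [-0.05, -0.1, 0]
    - [-0.1, -0.3, 0]
    - [-0.1, -0.3, -0.5]
    - [-0.1, -0.3, -1.2]
    - [-0.1, -0.3, -1.8]
    - [-0.1, -0.3, -1.8]
  rot:
    - [0, 0, 0]
    - [0, 0, 0]
    - [0, 0, 0]
    - [0, 0, -0.1]
    - [0, 0, -0.2]
    - [0, 0, -0.35]
  fingers: [0, 0, 0, 0, 0, 0]

```text
time: 12.95
ee_pos: [0.5287, 0.0264, 0.1558]
eef_rot: [-1.818, 2.55, -0.011]
wrist_force: [0.1, 0.7, -0.3]
gripper_width: 0.0001
```

```bash
python3 go.py .09 .05 18 .15
```

```text
(array([-1.842,  0.903,  0.189]), array([-0.008, -0.016, -2.848])) 12.95
```

Stroke 2 done (nut ≈ 6.37 rad). Same return as before.

Call:
step_arm:
  xyz:
    - [-0.2, 0.1, 0]
    - [-0.4, 0.2, 0]
    - [-0.6, 0.3, 0]
    - [-0.8, 0.4, 0]
    - [-1.0, 0.5, 0]
    - [-1.2, 0.6, 0]
    - [-1.4, 0.7, 0]
    - [-1.6, 0.8, 0]
  rot:
    - [0, 0, -0.14]
    - [0, 0, -0.28]
    - [0, 0, -0.42]
    - [0, 0, -0.56]
    - [0, 0, -0.7]
    - [0, 0, -0.84]
    - [0, 0, -0.98]
    - [0, 0, -1.12]
  fingers: [0, 0, 0, 0, 0, 0, 0, 0]

```text
time: 13.75
ee_pos: [0.5221, 0.08, 0.157]
eef_rot: [-2.903, 1.187, -0.019]
wrist_force: [0.4, 0.5, -0.2]
gripper_width: -0.0002
```

Call:
step_arm:
  xyz:
    - [-0.02, -0.02, 0]
    - [-0.05, -0.05, 0]
    - [-0.08, -0.08, 0]
    - [-0.1, -0.1, 0]
    - [-0.12, -0.12, 0]
    - [-0.15, -0.15, 0]
    - [-0.18, -0.16, 0]
    - [-0.19, -0.17, 0]
  rot:
    - [0, 0, -0.14]
    - [0, 0, -0.28]
    - [0, 0, -0.42]
    - [0, 0, -0.56]
    - [0, 0, -0.7]
    - [0, 0, -0.84]
    - [0, 0, -0.98]
    - [0, 0, -1.12]
  fingers: [0, 0, 0, 0, 0, 0, 0, 0]

```text
time: 14.55
ee_pos: [0.522, 0.0878, 0.1583]
eef_rot: [3.092, 0.546, 0.022]
wrist_force: [-0.3, 0.6, -0.2]
gripper_width: -0.0
```

```bash
python3 go.py .09 .05 18 .15
```

```text
(array([-0.032, -0.001,  0.275]), array([ 0.008, -0.012, -0.595])) 14.55
```

Call:
step_arm:
  xyz:
    - [-0.03, 0, 0.1]
    - [-0.03, 0, 0.2]
    - [-0.03, 0, 0.27]
    - [-0.03, 0, 0.27]
    - [-0.03, 0, 0.27]
    - [-0.03, 0, 0.27]
  rot:
    - [0.009, -0.01, -0.14]
    - [0.009, -0.01, -0.28]
    - [0.009, -0.01, -0.42]
    - [0.009, -0.01, -0.56]
    - [0.009, -0.01, -0.592]
    - [0.009, -0.01, -0.592]
  fingers: [0, 0, 0, 0, 0, 0]

```text
time: 15.15
ee_pos: [0.5217, 0.0876, 0.1513]
eef_rot: [-2.799, -1.425, -0.004]
wrist_force: [0.0, -0.2, 0.3]
gripper_width: 0.0005
```

```bash
python3 go.py .09 .05 18 .095
python3 - <<'E'
from h import *
w=ctrl.capture("wrist");crop(w,160,180,320,220,2.5,"w9c")
E
```

```text
(array([-0.018, -0.013,  1.877]), array([ 0.001, -0.003, -0.003])) 15.15
```

View pics/w9c.png

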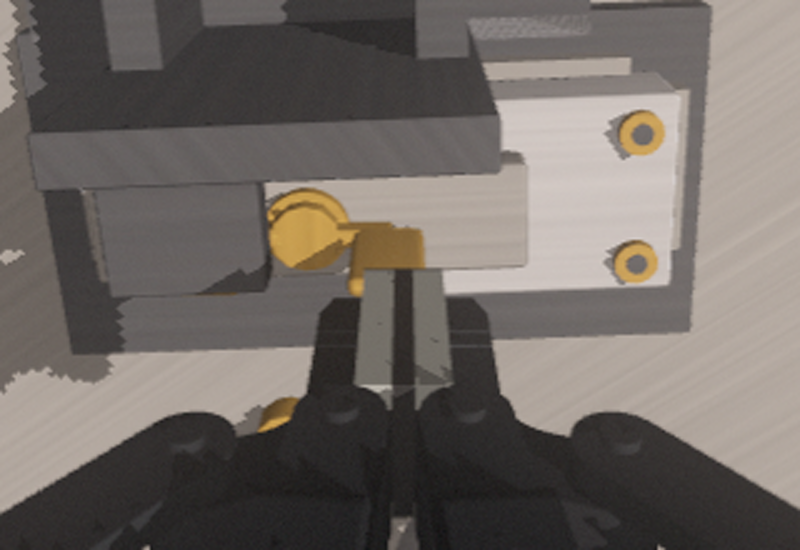

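Call:
step_arm:
  xyz:
    - [0, 0, 0.4]
    - [0, 0, 0.8]
    - [0, 0, 1.2]
    - [0, 0, 1.6]
    - [0, 0, 1.86]
    - [0, 0, 1.86]
  rot:
    - [0, 0, 0]
    - [0, 0, 0]
    - [0, 0, 0]
    - [0, 0, 0]
    - [0, 0, 0]
    - [0, 0, 0]
  fingers: [0, 0, 0, 0, 0, 0]

```text
time: 15.8
ee_pos: [0.5205, 0.0876, 0.0932]
eef_rot: [-2.798, -1.423, 0.001]
wrist_force: [0.4, 0.5, 0.1]
gripper_width: -0.0002
```

Call:
step_arm:
  xyz:
    - [0.03, 0.15, 0]
    - [0.08, 0.32, 0]
    - [0.11, 0.43, 0]
    - [0.13, 0.54, 0]
    - [0.13, 0.66, 0]
    - [0.12, 0.77, 0]
    - [0.09, 0.88, 0]
    - [0.05, 0.99, 0]
  rot:
    - [0, 0, 0.08]
    - [0, 0, 0.18]
    - [0, 0, 0.3]
    - [0, 0, 0.42]
    - [0, 0, 0.55]
    - [0, 0, 0.68]
    - [0, 0, 0.8]
    - [0, 0, 0.92]
  fingers: [0, 0, 0, 0, 0, 0, 0, 0]

```text
time: 16.6
ee_pos: [0.5452, 0.0718, 0.093]
eef_rot: [-3.139, -0.025, 0.004]
wrist_force: [-0.3, 1.3, -0.9]
gripper_width: -0.0004
```

```bash
python3 orb.py .97 1.97 8
```

```text
[0.06, 0.12, -0.1] [-0.0, 0.0, 0.13]
[0.1, 0.23, -0.1] [-0.0, 0.0, 0.25]
[0.12, 0.34, -0.1] [-0.0, 0.0, 0.38]
[0.13, 0.45, -0.1] [-0.0, 0.0, 0.5]
[0.12, 0.57, -0.1] [-0.0, 0.0, 0.63]
[0.1, 0.68, -0.1] [-0.0, 0.0, 0.75]
[0.07, 0.79, -0.1] [-0.0, 0.0, 0.88]
[0.02, 0.9, -0.1] [-0.0, 0.0, 1.0]
fix xy [ 0.02490323 -0.01164847] z 0.09299201277142925 q pusher 0.9687813534992177 [-0.34555183  1.32979005 -0.92860127] 16.6
```

Call:
step_arm:
  xyz:
    - [0.05, 0.12, 0]
    - [0.09, 0.23, 0]
    - [0.12, 0.34, 0]
    - [0.12, 0.46, 0]
    - [0.11, 0.57, 0]
    - [0.09, 0.68, 0]
    - [0.06, 0.79, 0]
    - [0.02, 0.9, 0]
  rot:
    - [0, 0, 0.13]
    - [0, 0, 0.26]
    - [0, 0, 0.38]
    - [0, 0, 0.5]
    - [0, 0, 0.63]
    - [0, 0, 0.76]
    - [0, 0, 0.88]
    - [0, 0, 1.0]
  fingers: [0, 0, 0, 0, 0, 0, 0, 0]

```text
time: 17.4
ee_pos: [0.5468, 0.0451, 0.0933]
eef_rot: [-2.763, 1.489, 0.004]
wrist_force: [1.0, 1.6, -0.8]
gripper_width: -0.0
```

```bash
python3 orb.py 1.97 2.87 8
```

```text
[0.04, 0.11, -0.09] [-0.0, 0.0, 0.11]
[0.08, 0.21, -0.09] [-0.0, 0.0, 0.22]
[0.1, 0.31, -0.09] [-0.0, 0.0, 0.33]
[0.11, 0.41, -0.09] [-0.0, 0.0, 0.45]
[0.11, 0.51, -0.09] [-0.0, 0.0, 0.56]
[0.1, 0.62, -0.09] [-0.0, 0.0, 0.67]
[0.08, 0.72, -0.09] [0.0, 0.0, 0.78]
[0.05, 0.82, -0.09] [0.0, 0.0, 0.9]
fix xy [ 0.00355983 -0.0277329 ] z 0.09331367443679416 q pusher 1.9739204585302677 [ 1.0311784   1.60614652 -0.77341783] 17.4
```

Call:
step_arm:
  xyz:
    - [0.04, 0.11, 0]
    - [0.08, 0.21, 0]
    - [0.1, 0.31, 0]
    - [0.11, 0.41, 0]
    - [0.11, 0.51, 0]
    - [0.1, 0.62, 0]
    - [0.08, 0.72, 0]
    - [0.05, 0.82, 0]
  rot:
    - [0, 0, 0.11]
    - [0, 0, 0.22]
    - [0, 0, 0.33]
    - [0, 0, 0.45]
    - [0, 0, 0.56]
    - [0, 0, 0.67]
    - [0, 0, 0.78]
    - [0, 0, 0.9]
  fingers: [0, 0, 0, 0, 0, 0, 0, 0]

```text
time: 18.2
ee_pos: [0.5279, 0.0299, 0.0939]
eef_rot: [-1.834, 2.547, 0.002]
wrist_force: [1.3, -1.2, -1.7]
gripper_width: -0.0003
```

```bash
python3 orb.py 2.87 3.07 8
```

```text
[0.0, 0.05, -0.07] [-0.0, 0.0, 0.02]
[0.01, 0.07, -0.07] [-0.0, 0.0, 0.04]
[0.02, 0.09, -0.07] [-0.0, 0.0, 0.07]
[0.03, 0.11, -0.07] [-0.0, 0.0, 0.09]
[0.04, 0.13, -0.07] [-0.0, 0.0, 0.12]
[0.05, 0.15, -0.07] [-0.0, 0.0, 0.14]
[0.06, 0.18, -0.07] [-0.0, 0.0, 0.17]
[0.06, 0.2, -0.07] [-0.0, 0.0, 0.19]
fix xy [-0.01954807 -0.02040112] z 0.09390952242155223 q pusher 2.8787096044464313 [ 1.32762093 -1.23415138 -1.67612404] 18.2
```

Call:
step_arm:
  xyz:
    - [0, 0.05, 0]
    - [0.01, 0.07, 0]
    - [0.02, 0.09, 0]
    - [0.03, 0.11, 0]
    - [0.04, 0.13, 0]
    - [0.05, 0.15, 0]
    - [0.05, 0.16, 0]
    - [0.05, 0.16, 0]
  rot:
    - [0, 0, 0.02]
    - [0, 0, 0.04]
    - [0, 0, 0.07]
    - [0, 0, 0.09]
    - [0, 0, 0.12]
    - [0, 0, 0.14]
    - [0, 0, 0.15]
    - [0, 0, 0.15]
  fingers: [0, 0, 0, 0, 0, 0, 0, 0]

```text
time: 19.0
ee_pos: [0.5229, 0.0301, 0.094]
eef_rot: [-1.637, 2.677, 0.003]
wrist_force: [1.2, -1.3, 0.9]
gripper_width: 0.0002
```

```bash
python3 orb.py 3.03 3.13 4;python3 - <<'E'
from h import *
w=ctrl.capture("wrist");crop(w,160,180,320,220,2.5,"w10c")
c=ctrl.capture("side");crop(c,280,220,160,130,5,"s10")
E
```

```text
[0.02, 0.02, -0.07] [-0.0, 0.0, 0.03]
[0.03, 0.04, -0.07] [-0.0, 0.0, 0.05]
[0.04, 0.06, -0.07] [-0.0, 0.0, 0.08]
[0.05, 0.08, -0.07] [0.0, 0.0, 0.1]
fix xy [-0.02214905 -0.01616713] z 0.09402754483957146 q pusher 3.028884137320986 [ 1.24715798 -1.34420834  0.88782637] 19.0
```

View pics/w10c.png

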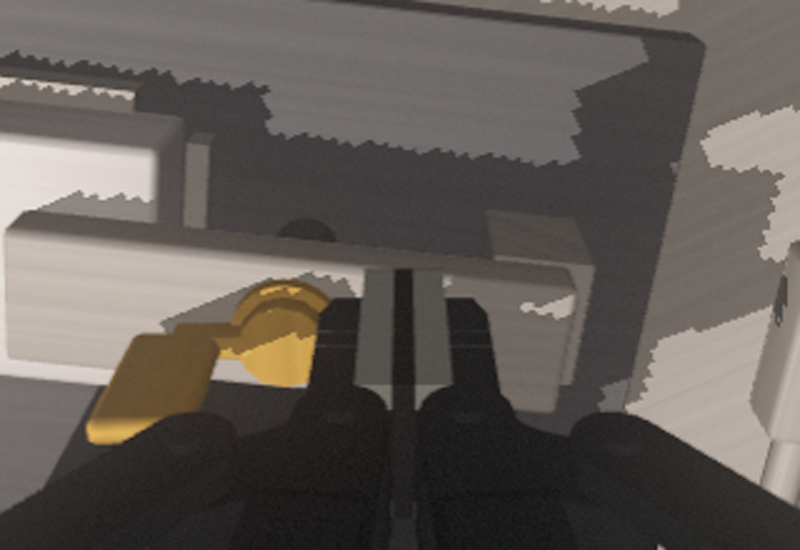

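View pics/s10.png

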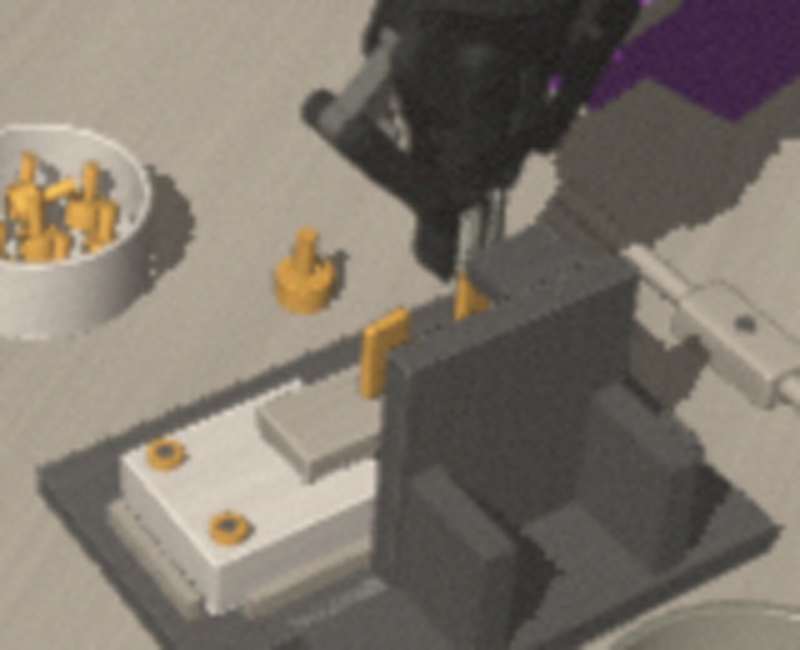

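Call:
step_arm:
  xyz:
    - [0.01, 0.02, 0]
    - [0.02, 0.04, 0]
    - [0.03, 0.06, 0]
    - [0.03, 0.06, 0]
  rot:
    - [0, 0, 0.02]
    - [0, 0, 0.04]
    - [0, 0, 0.06]
    - [0, 0, 0.06]
  fingers: [0, 0, 0, 0]

```text
time: 19.5
ee_pos: [0.5208, 0.0302, 0.094]
eef_rot: [-1.556, 2.726, 0.003]
wrist_force: [0.6, -1.3, 0.7]
gripper_width: -0.0002
```

```bash
python3 orb.py 3.08 3.13 1
```

```text
[0.02, 0.02, -0.07] [0.0, 0.0, 0.04]
fix xy [-0.02319134 -0.01435177] z 0.0939930044384234 q pusher 3.0892486211955315 [ 0.6337085  -1.27754539  0.72924354] 19.5
```

Call:
step_arm:
  xyz:
    - [0.01, 0.02, 0]
    - [0.02, 0.03, 0]
    - [0.02, 0.03, 0]
  rot:
    - [0, 0, 0.02]
    - [0, 0, 0.03]
    - [0, 0, 0.03]
  fingers: [0, 0, 0]

```text
time: 19.8
ee_pos: [0.5198, 0.0303, 0.094]
eef_rot: [-1.514, 2.749, 0.004]
wrist_force: [2.2, -0.6, 0.5]
gripper_width: -0.0002
```

Call:
step_arm:
  xyz:
    - [0, 0.01, 0]
    - [0.01, 0.02, 0]
  rot:
    - [0, 0, 0.01]
    - [0, 0, 0.02]
  fingers: [0, 0]

```text
time: 20.0
ee_pos: [0.5192, 0.0304, 0.094]
eef_rot: [-1.485, 2.764, 0.004]
wrist_force: [2.5, -1.0, 0.4]
gripper_width: -0.0001
```

```bash
python3 orb.py 3.08 3.13 1
```

```text
[-0.0, -0.03, -0.07] [0.0, 0.0, -0.01]
fix xy [-0.02396583 -0.01289614] z 0.09395698498903819 q pusher 3.1404965789560633 [ 2.50432473 -1.04101244  0.42036929] 20.0
```

Call:
step_arm:
  xyz:
    - [0, 0.01, 0]
    - [0, 0.02, 0]
    - [0, 0.02, 0]
  rot:
    - [0, 0, 0]
    - [0, 0, 0]
    - [0, 0, 0]
  fingers: [0, 0, 0]

```text
time: 20.3
ee_pos: [0.5191, 0.0305, 0.094]
eef_rot: [-1.485, 2.763, 0.002]
wrist_force: [4.0, -2.7, -1.6]
gripper_width: -0.0002
```

Call:
step_arm:
  xyz:
    - [0, 0.01, 0]
    - [0, 0.02, 0]
    - [0, 0.02, 0]
  rot:
    - [0, 0, 0]
    - [0, 0, 0]
    - [0, 0, 0]
  fingers: [0, 0, 0]

```text
time: 20.6
ee_pos: [0.5191, 0.0305, 0.094]
eef_rot: [-1.484, 2.762, -0.0]
wrist_force: [5.7, -2.5, -1.7]
gripper_width: -0.0002
```

Call:
step_arm:
  xyz:
    - [-0.05, -0.1, 0]
    - [-0.1, -0.3, 0]
    - [-0.1, -0.3, -0.5]
    - [-0.1, -0.3, -1.2]
    - [-0.1, -0.3, -2.0]
    - [0, -0.5, -3.0]
    - [0, -0.5, -4.0]
    - [0, -0.5, -4.0]
  rot:
    - [0, 0, 0]
    - [0, 0, 0]
    - [0, 0, 0]
    - [0, 0, 0]
    - [0, 0, 0]
    - [0, 0, 0]
    - [0, 0, 0]
    - [0, 0, 0]
  fingers: [0, 0, 0, 0, 0, 0, 0, 0]

```text
time: 21.4
ee_pos: [0.5336, 0.0218, 0.2209]
eef_rot: [-1.48, 2.755, -0.008]
wrist_force: [-0.2, 0.4, -0.1]
gripper_width: -0.0001
```

Call:
step_arm:
  xyz:
    - [0, -1, 0]
    - [0, -2, 0]
    - [0, -3, 0]
    - [0, -4, 0]
    - [0, -4, 0]
  rot:
    - [0, 0, 0]
    - [0, 0, 0]
    - [0, 0, 0]
    - [0, 0, 0]
    - [0, 0, 0]
  fingers: [0, 0, 0, 0, 0]

```text
time: 21.9
ee_pos: [0.6351, -0.0461, 0.2218]
eef_rot: [-1.478, 2.757, -0.008]
wrist_force: [0.2, 0.6, -0.2]
gripper_width: -0.0
```

Run:
```python
from h import *
print(ctrl.get_state())
c=ctrl.capture("top");crop(c,210,225,150,140,5,"t11")
w=ctrl.capture("wrist");cv2.imwrite("pics/w11.png",w["pixels"][:,:,::-1])
c=ctrl.capture("side");crop(c,260,230,200,160,4,"s11")
```

```text
{'time': 21.9, 'joint_positions': array([-0.1910708 ,  0.09473349,  1.62677849,  0.00461937,  1.4068051 ,
        1.9655512 ]), 'joint_vel': array([ 0.02479962, -0.04969305,  0.05776331,  0.01743315,  0.03069806,
        0.01294286]), 'effort': array([ -0.57066265, -39.89431858, -37.07350373,  -0.06476983,
        -0.21676343,  -0.07194874]), 'ee_pos': array([ 0.63513418, -0.04609759,  0.22182415]), 'eef_rot': array([-1.47816818,  2.75716571, -0.00758168]), 'wrist_force': array([ 0.22336455,  0.60125867, -0.19330093]), 'wrist_torque': array([ 0.0113692 , -0.06559708,  0.02866153]), 'gripper_width': -4.443125852905693e-05}
```

View pics/t11.png

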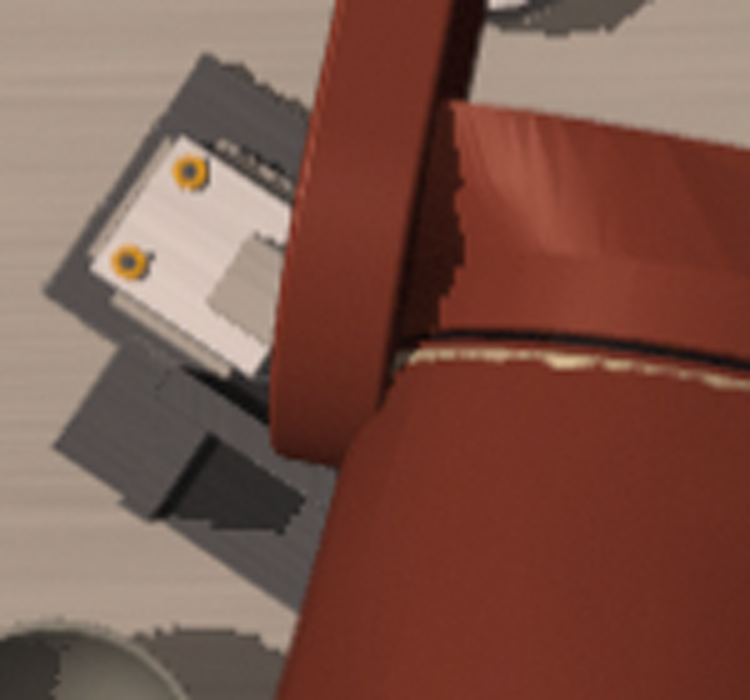

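View pics/w11.png

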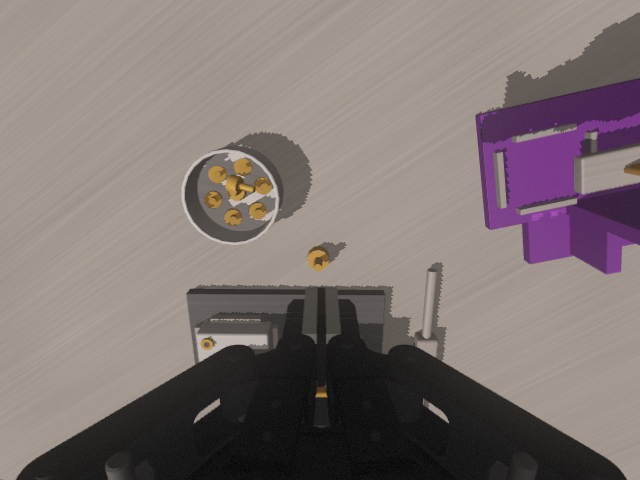

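View pics/s11.png

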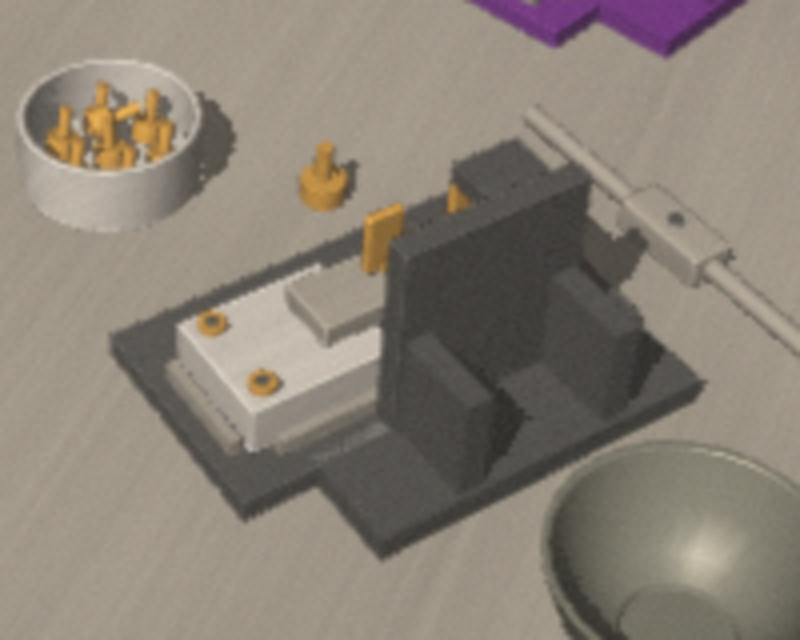

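Call:
step_arm:
  xyz:
    - [1, 0, -0.3]
    - [2.3, 0, -0.6]
    - [3.6, 0, -0.6]
    - [4.9, 0, -0.6]
    - [6.2, 0, -0.6]
    - [7.5, 0, -0.6]
    - [8, 0, -0.6]
    - [8, 0, -0.6]
  rot:
    - [0, 0, 0]
    - [0, 0, 0]
    - [0, 0, 0]
    - [0, 0, 0]
    - [0, 0, 0]
    - [0, 0, 0]
    - [0, 0, 0]
    - [0, 0, 0]
  fingers: [0, 0, 0, 0, 0, 0, 0, 0]

```text
time: 22.85
ee_pos: [0.4992, -0.2446, 0.2375]
eef_rot: [-1.478, 2.758, -0.005]
wrist_force: [1.3, 0.8, -0.5]
gripper_width: 0.0004
```

Run:
```python
from h import *
c=ctrl.capture("top");crop(c,210,225,150,140,5,"t12")
```

```text
(no output)
```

View pics/t12.png

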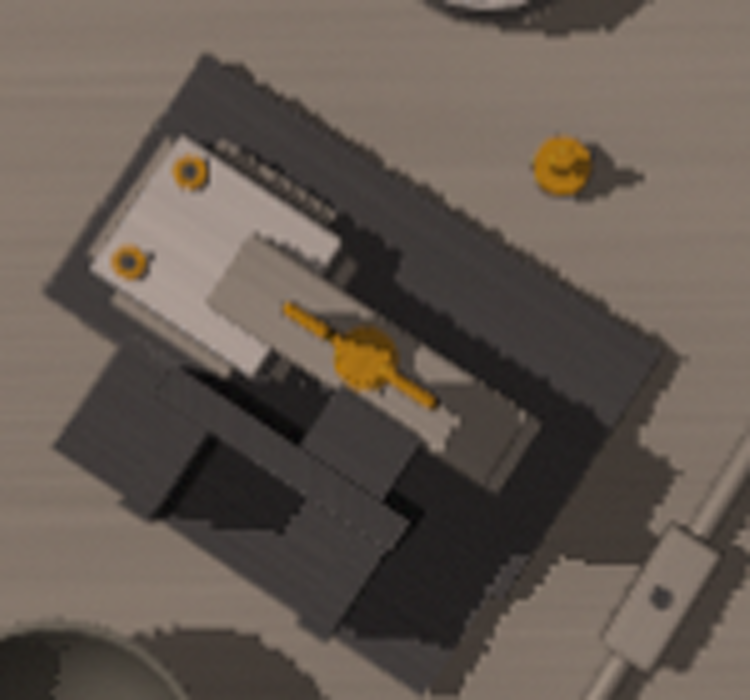

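Run:
```python
from workcell import ctrl
s=ctrl.get_state();print(s["time"],s["wrist_force"],abs(s["joint_vel"]).max())
print(ctrl.hand_in())
```

```text
22.9 [-0.10964832  0.41059112  0.70000557] 0.030997580880003827
the job is handed in; nothing more can be done
None
```

I turned the wing nut home, from about 0.8 rad to its stop, in three clockwise strokes with the closed fingertips. I then handed the job in at 22.9 s of the 58 s allowed.

- **Nut:** It stopped where the stop was expected. The fingers stalled there while the force rose to only about 6 N, so it was not forced. In the last top view the wings line up with the strap to within about 0.5°, which is what home looks like.
- **Housing, thumb screw, tap handle and bowl:** They look unmoved in the last pictures. I compared them by eye and did not measure their positions.
- **Tin:** It was mostly outside the final top-view crop. It looks in place in the side and wrist views taken just before.
- **Robot:** It ended raised and clear of everything, with essentially no force at the wrist.

None of the checks failed or disagreed.

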